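# Try out the showroom cabinet's lift-up door and its stay

## Task

Test the lift-up door of the small sample cabinet before the shop opens: raise the door by its bar handle until the stay locks, and let go so that it stands open by itself. Then press the catch's black pad on top of the cabinet to unlock the stay, and bring the door down gently until it is fully shut, with the catch let go; leave everything else where it stands.

Things in the scene. Friction and masses are not known exactly. Their poses are not given: they have to be found in the camera images.
- cabinet: White cabinet fixed to the table, 200 deep, 300 wide, 245 mm high, front towards the robot (its -x; +y is left as the robot sees it). Origin: on the table under the middle of the door's hinge line. That line runs along the cabinet's y at its top front edge, 245 mm above the origin. The cabinet fills x = 3 to 203 mm.
- door (a joint): Door angle, rad: 0 shut (hanging upright), grows as the lower edge swings out to the robot and up (positive about the cabinet's +y), 1.57 level, stop 1.75. May start ajar. Brown panel 296 wide, 168 high, 16 mm thick, 0.36 kg. Unlocked and let go, it sinks slowly, damped, for a few seconds, but its stiff hinge stops it ajar at 0.2 to 0.6; push it shut from there (1 to 3 N at the handle).
- door_handle (a point): Centre of the brass bar handle: a freely turning round sleeve 16 mm thick, 84 mm long, parallel to the hinge, its centre 64 mm off the door's outer face, between posts 50 mm either side of the centre. Door shut: 80 mm in front of the hinge line, 140 mm below it; it swings with the door (door level: 80 mm above the hinge line). Axes: the door's, as the cabinet's when shut.
- stay_tip (a point): Tip of the stay: a steel finger fixed to the door's top edge, 95 mm right of its middle, its tip 46 mm from the hinge line, that turns with the door (it points to the robot when shut, up when open). On the way up it lifts the catch and drops behind its tooth at about 1.5 rad of door angle (raise to 1.65 to be sure). Let go, the door then stands locked at about 1.4 to 1.5.
- catch (a joint): Angle of the sprung catch rocker, rad: 0 at rest (engaged), grows as its pad is pressed down, stop at 0.42; springs back to 0. The stay is free from about 0.2: keep it pressed until the door has begun to sink.
- catch_pad (a point): Centre of the top face of the catch's black pad, 44 (cabinet's x) by 50 mm (y), above the cabinet's top: 102 mm behind the hinge line, 95 mm to the right of the cabinet's middle (-y), 64 mm above its top. It turns about a pivot 52 mm nearer the front: 14 mm down gives about 0.27 rad and takes 2 to 5 N.
- bowl: Bystander: small steel bowl, 96 mm across, 45 high, standing on the left half of the cabinet's top; origin under its centre.
- mug: Bystander: white mug, 76 mm across, 85 high, on the table to the left of the cabinet; origin under its centre.
- canister: Bystander: white lidded jar, 84 mm across, 130 high, on the table to the right of the cabinet; origin under its centre.
- board: Bystander: flat wooden serving board, 150 x 100 x 12 mm with two round ears, lying on the table in front of the cabinet; origin under its centre.
- flask: Bystander: grey drinks flask, 70 mm across, 200 high, on the table to the far right; origin under its centre.

How it is judged:
On the way, in this order (a step that is already met when the one before it is completed fails the run):
1. the door stands raised and locked, beyond 1.35 rad and still, with the robot touching neither it nor the cabinet, for half a second (value of joint door above 1.35 rad and velocity of joint door between -0.1 and 0.1 rad/s and contact force between each of the fingers, the arm and cabinet below 0.1 N), for 0.5 s.
2. the catch is pressed (beyond 0.12 rad) while the door is still up (value of joint catch above 0.12 rad and value of joint door above 1.2 rad), for 0.02 s.
3. the door is down, within 0.05 rad of shut (value of joint door below 0.05 rad), for 0.2 s.
At the end, for the whole second after the job is handed in: The door is shut (within 0.05 rad), the catch is back at rest (within 0.06 rad) and the robot touches nothing of the cabinet (value of joint door below 0.05 rad and value of joint catch below 0.06 rad and contact force between each of the fingers, the arm and cabinet below 0.1 N).
It fails at once if the door is slammed: it moves faster than 2.5 rad/s towards shut in its last 0.15 rad (value of joint door below 0.15 rad and velocity of joint door below -2.5 rad/s).
It fails at once if a bystander is moved by more than 30 mm (distance of any of bowl, mug, canister, board, flask from where it was at the start of the episode above 0.03 m).
It also fails if it takes over 67 s, if anything falls off the work surface, if the arm or the gripper's body presses on something with over 40 N, if the wrist force passes 120 N, or if a joint passes its speed limit or range.

## Robot

A 7-joint arm with a two-finger parallel gripper is mounted at the origin on the work surface. World frame = base frame: x ahead of the robot, y to its left, z up, the work surface at z = 0. Lengths are in m, angles in rad, forces in N, time in s.
With the tool pointing down it reaches from about 0.4 to 0.925 m from the base axis. Payload 4.1 kg.
Tool frame: the origin (TCP) lies at the very end of the fingers, on their centre line; the grasp point (between the pads) lies 19 mm behind it; y points along the fingers, x is the direction in which the jaws open and shut, and the axes are right-handed (so a half turn about y gives the same grasp; the last joint's range is limited). The gripper opens to 85 mm and grips with 20 to 120 N. Pads are 22 mm wide; open, the fingers measure 114 mm over their backs; the gripper's body (76 mm by 85 mm) begins 54 mm behind the grasp point. The pads swing forward as they close: fully open they stand 13 mm farther back than shut.
Start: joints at [-1.219, 0.398, 0.045, 1.537, -0.019, 1.207, -0.051], TCP at [0.283, 0.585, 0.231] pointing down, gripper open.
Joint ranges: [-2.82, 2.82], [-0.49, 2.23], [-1.37, 1.46], [0, 2.46], [-1.36, 4.5], [0.23, 2], [-2.94, 2.94]. Speed limits (rad/s): [2.57, 2.57, 3.14, 3.14, 3.14, 3.14, 3.14].

## Interface

Orientations are given as a 3x3 rotation matrix whose columns are the frame's x, y, z axes.
In Python, from bench import env gives the robot as it stands.
- The arm moves only by the tool carry_out, never from a script. Its argument "motion" is a list of rows, each an object with "jaw": the finger opening in mm, from 0 to 85.4; "delta_pos": the shift along the world's x, y, z in mm, a list of three; "dr": the turn, a rotation vector about the world's x, y, z in degrees, a list of three. A call has 1 to 8 rows; each row shifts and turns the commanded pose from where the row before left it; what a row does not reach is not made up. A row lasts 1/10 s, in which the tool goes at most 50 mm and 8.59 degrees, less where a joint would pass 70% of its speed; a pose out of reach is approached as far as the arm can. A call is refused whole if a number of a shift passes 50 or a number of a turn 8.59, either way. A call with a gripper value outside its range is refused whole. The fingers move at their own pace and stop on an object; "squeeze" is the grip in N (left out, the last holds). Time passes only in rows, so rows that do not move let the fingers close. It gives the time, the measured TCP pose, the force and the opening at its end, in the units of the state.
- env.get_state(): the state, without advancing time (a new reading comes with each control period).
- env.capture(name): name is "scene" or "top"; returns a dict with "img" (400x640x3 uint8, red, green, blue), "range_z" (400x640 float32, m along the optical axis (not along the pixel's ray), 0 where there is no reading), "camera_matrix" (3x3 intrinsics, pixels), "k1" (the pictures are not rectified: a ray, as slopes to the right and down, at radius r is drawn at 1 + k1 r^2 times it, then the intrinsics apply), "xyz" and "attitude" of the camera in the world. Camera axes: x right, y down, z forward; pixel columns grow to the right and rows downward; lengths in m; the calibration is good to about 2 mm. A picture is of the moment at which its call begins.
- env.close_job(): hands the job in, once; it reports no verdict.
Trained networks look in a picture, given as the dict that the camera call returned (one of the last four; its "shot" number tells which), for a name from the list of things; names that differ only in an ending like _2 or _b are one class to them, and where a whole thing is asked for, a point or a joint stands for the part that bears it (a point fixed in the world has none). Each returns a list of dicts, best first, with "conf" (0 to 1); they miss things now and then, are a little off and sometimes report something else, mostly with a low value. They report only what shows in the picture. A call takes as long as a camera call.
- env.masks_of(picture, label): "region" (400x640 bool, what is visible of it) and "extent" ([left, top, right, bottom] in pixels, round what is visible of it).
- env.pinpoint(picture, label): "position" ([column, row] in pixels: a listed point, or the origin of a listed thing).
The state is a dict: "time": time; "joint_positions": joint angles; "qd": joint speeds; "effort": joint torques, N m; "eef_pos": TCP position; "tcp_rot": TCP orientation; "force": force on the tool from outside, world axes, zero at the start; "moment": the same for the moment, N m; "opening": opening from 0.0 (shut) to 1.0 (fully open).
Only numpy, scipy, OpenCV 4.12 (cv2) and the standard library are available. Lean on these libraries where they do the work, as an engineer would, in place of code of your own. Each camera call takes 0.05 s, during which the arm holds its last target.

## Working session

There is one attempt and no reset: what is moved stays moved. The work goes in short steps, Python scripts to look and compute and a tool call to move; the robot and the scene stay as the last step left them, time stands still between calls to the robot, and variables do not carry over. Pictures are saved under pics/ and viewed, and the job is handed in when it is done.

Besides the shell and the picture viewer there is one more tool, called after "Request:" by a JSON object that holds its "op" and its "data". carry_out: Moves the arm, as the interface text tells. Its arguments: {"type":"object","properties":{"motion":{"type":"array"},"squeeze":{"type":"number"}},"required":["motion"]}

```bash
ls; mkdir -p pics
cat > h.py <<'E'
import numpy as np, cv2, json
from bench import env
np.set_printoptions(precision=4, suppress=True)
def R(p):
    return np.array(p['attitude'],float)
def pix2world(p,uv,z=None):
    K=np.array(p['camera_matrix']);k1=float(p['k1'])
    uv=np.atleast_2d(np.array(uv,float))
    r=cv2.undistortPoints(uv.reshape(-1,1,2),K,np.array([k1,0,0,0.])).reshape(-1,2)
    if z is None:
        z=np.array([p['range_z'][int(round(v)),int(round(u))] for u,v in uv])
    c=np.c_[r,np.ones(len(r))]*np.atleast_1d(z)[:,None]
    return c@R(p).T+np.array(p['xyz'])
def world2pix(p,X):
    K=np.array(p['camera_matrix']);k1=float(p['k1'])
    c=(np.atleast_2d(X)-np.array(p['xyz']))@R(p)
    o,_=cv2.projectPoints(c.reshape(-1,1,3),np.zeros(3),np.zeros(3),K,np.array([k1,0,0,0.]))
    return o.reshape(-1,2)
def cloud(p,mask):
    v,u=np.nonzero(mask&(p['range_z']>0))
    return pix2world(p,np.c_[u,v],p['range_z'][v,u])
def save(p,n): cv2.imwrite('pics/'+n,cv2.cvtColor(p['img'],cv2.COLOR_RGB2BGR))
E
python3 - <<'E'
from h import *
s=env.get_state();print(s)
for n in ['scene','top']:
    p=env.capture(n);save(p,n+'0.png');print(n,p['xyz'],p['attitude'],p['k1'],p['camera_matrix'],p['shot'])
    for l in ['cabinet','door_handle','stay_tip','catch_pad','bowl','mug','canister','board','flask']:
        r=env.pinpoint(p,l)
        for d in r[:2]:print(l,d, pix2world(p,[d['position']]))
E
```

```text
pics
{'time': 0.0, 'joint_positions': array([-1.219 ,  0.3992,  0.045 ,  1.5379, -0.0187,  1.2069, -0.0507]), 'qd': array([ 0.0017, -0.0007, -0.0012,  0.0011, -0.0014,  0.0008, -0.0009]), 'effort': array([ -0.0004, -47.5127,   1.3643, -25.4215,   0.0115,   0.0097,
         0.    ]), 'eef_pos': array([0.2829, 0.5845, 0.2303]), 'tcp_rot': array([[ 0.4356, -0.0007, -0.9002],
       [ 0.9002, -0.0018,  0.4356],
       [-0.0019, -1.    , -0.0001]]), 'force': array([ 0.0506, -0.9316, -0.4583]), 'moment': array([-0.0331, -0.019 ,  0.056 ]), 'opening': 1.0017968003697446}
scene [1.1504 0.7669 1.1283] [[-0.8118  0.3888 -0.4357]
 [ 0.5839  0.5512 -0.596 ]
 [ 0.0084 -0.7382 -0.6745]] -0.1279059354375164 [[459.8948   0.     318.214 ]
 [  0.     459.8948 198.4961]
 [  0.       0.       1.    ]] 1
door_handle {'position': [330.6, 213.7], 'conf': 0.96} [[ 0.4328 -0.1401  0.0009]]
stay_tip {'position': [310.5, 162.9], 'conf': 0.82} [[ 0.508  -0.1545  0.2511]]
bowl {'position': [278.0, 214.9], 'conf': 0.78} [[0.7317 0.0178 0.2908]]
mug {'position': [346.3, 290.1], 'conf': 0.97} [[0.6222 0.1842 0.0636
[... 535 characters left out ...]

door_handle {'position': [330.3, 220.8], 'conf': 0.55} [[ 0.5087 -0.056   0.0009]]
stay_tip {'position': [361.5, 219.7], 'conf': 0.91} [[ 0.5124 -0.18   -0.0102]]
catch_pad {'position': [370.9, 173.8], 'conf': 0.67} [[ 0.6499 -0.1941  0.3098]]
bowl {'position': [319.8, 161.5], 'conf': 0.89} [[ 0.7035 -0.0217  0.2505]]
mug {'position': [277.8, 201.8], 'conf': 0.87} [[0.5851 0.1506 0.0118]]
canister {'position': [391.3, 229.0], 'conf': 0.84} [[ 0.4698 -0.2811  0.1281]]
board {'position': [312.7, 246.4], 'conf': 0.69} [[0.4084 0.0136 0.0173]]
flask {'position': [447.6, 221.8], 'conf': 0.75} [[ 0.4946 -0.496   0.1115]]
flask {'position': [331.5, 223.2], 'conf': 0.26} [[ 0.4938 -0.0605  0.1207]]
```

View pics/scene0.png

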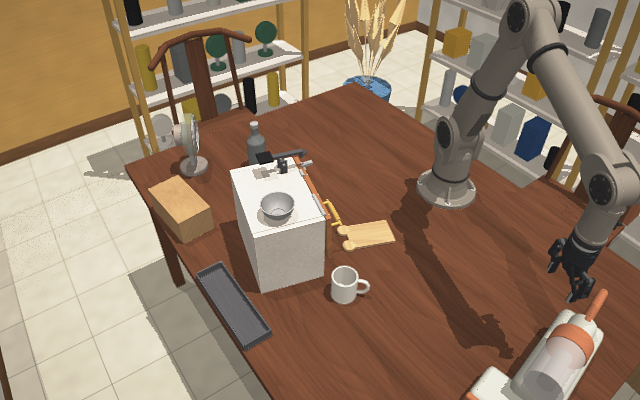

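View pics/top0.png

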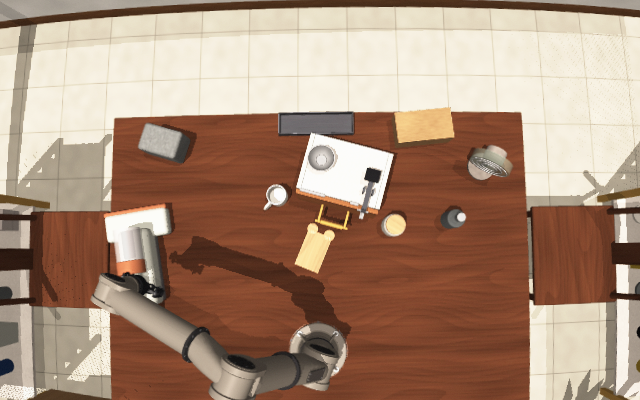

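The scene view shows the cabinet around (280,220), with the door slightly ajar and its handle at about (331,213). In the top view the cabinet top spans about (298..394, 134..210), the handle is near (331,219) and the pad is at (372,174). Next I fit the cabinet pose from the depth of its top face.

Run:
```python
from h import *
p=env.capture('top')
v,u=np.mgrid[100:240,270:420]; m=np.zeros((400,640),bool); m[100:240,270:420]=1
m&=p['img'].min(2)>170
v,u=np.nonzero(m&(p['range_z']>0)); C=pix2world(p,np.c_[u,v],p['range_z'][v,u])
k=(abs(C[:,2]-.245)<.02); T=C[k]; print(k.sum(), np.median(T[:,2]))
# keep main component
mm=np.zeros((400,640),np.uint8); mm[v[k],u[k]]=1
n,l,st,_=cv2.connectedComponentsWithStats(mm); b=1+np.argmax(st[1:,4]); T=T[l[v[k],u[k]]==b]
rect=cv2.minAreaRect((T[:,:2]*1000).astype(np.float32)); print(rect); print(cv2.boxPoints(rect))
h=env.masks_of(p,'door_handle')
for d in h[:2]:
    C=cloud(p,d['region']);print(d['conf'],d['extent'],len(C),C[C[:,2]>.03].mean(0) if len(C) else 0, C[C[:,2]>.03][::10])
for lab in ['catch_pad','stay_tip']:
    for d in env.masks_of(p,lab)[:1]:
        C=cloud(p,d['region']);print(lab,d['conf'],d['extent'],np.median(C,0),np.percentile(C,[5,95],axis=0))
s=env.capture('scene')
for lab in ['door_handle','cabinet','door']:
    for d in env.masks_of(s,lab)[:1]:
        C=cloud(s,d['region']);print(lab,d['conf'],d['extent'],np.median(C,0),np.percentile(C,[5,95],axis=0))
cv2.imwrite('pics/crop1.png',cv2.resize(cv2.cvtColor(p['img'],cv2.COLOR_RGB2BGR)[110:290,240:480],None,fx=3.3,fy=3.3))
cv2.imwrite('pics/crop2.png',cv2.resize(cv2.cvtColor(s['img'],cv2.COLOR_RGB2BGR)[130:310,200:440],None,fx=3.3,fy=3.3))
```

```text
4139 0.24508340381862648
((669.1107177734375, -107.08049011230469), (300.0994873046875, 208.46580505371094), 74.72525787353516)
[[ 529.0297 -224.3696]
 [ 730.1312 -279.2895]
 [ 809.1917   10.2086]
 [ 608.0903   65.1285]]
0.57 [295.9, 190.6, 373.9, 228.9] 792 [ 0.5487 -0.0736  0.1865] [[ 0.6012  0.0584  0.2477]
 [ 0.5943  0.0585  0.2468]
 [ 0.5915  0.052   0.24  ]
 [ 0.5909  0.017   0.2422]
 [ 0.5874  0.0309  0.2431]
 [ 0.5871 -0.0039  0.2429]
 [ 0.585   0.0279  0.2322]
 [ 0.5835 -0.0074  0.2436]
 [ 0.5857  0.0373  0.1893]
 [ 0.581  -0.0001  0.2342]
 [ 0.5889  0.0596  0.1207]
 [ 0.5811  0.019   0.1982]
 [ 0.5763 -0.0178  0.245 ]
 [ 0.5763 -0.0525  0.2407]
 [ 0.5793  0.0162  0.1784]
 [ 0.5738 -0.021   0.2335]
 [ 0.5733 -0.056   0.2348]
 [ 0.5819  0.0339  0.1131]
 [ 0.5746 -0.0057  0.1883]
 [ 0.569  -0.0421  0.2452]
 [ 0.5688 -0.0768  0.2437]
 [ 0.5777  0.0189  0.1157]
 [ 0.5698 -0.0202  0.1999]
 [ 0.5659 -0.0559  0.2399]
 [ 0.565  -0.0906  0.2458]
 [ 0.5725 -0.0002  0.1303]
 [ 0.5652 -0.0381  0.2101]
 [ 0.5624 -0.0733  0.2372]
 [ 0.5617 -0.108   0.2416]
 [ 0.5672 -0.0227  0.1458]
 [ 0.
[... 1114 characters left out ...]
.0364  0.1182]
 [ 0.4949 -0.0401  0.1192]
 [ 0.4915 -0.04    0.1098]
 [ 0.4878 -0.04    0.1102]
 [ 0.4874 -0.0772  0.1113]
 [ 0.4833 -0.0771  0.1218]
 [ 0.4798 -0.0734  0.117 ]
 [ 0.4764 -0.0921  0.1027]]
catch_pad 0.92 [360.7, 170.4, 382.0, 212.6] [ 0.628  -0.1877  0.3063] [[ 0.5354 -0.2192  0.2473]
 [ 0.6635 -0.1669  0.3149]]
stay_tip 0.89 [298.0, 190.9, 376.6, 227.4] [ 0.5516 -0.0664  0.1969] [[ 0.4915 -0.2014  0.0986]
 [ 0.5906  0.0457  0.2489]]
door_handle 0.62 [293.0, 159.2, 339.8, 258.1] [ 0.5715 -0.0094  0.2049] [[ 0.4852 -0.1766  0.1015]
 [ 0.6063  0.0701  0.2514]]
door 0.66 [256.2, 151.1, 309.3, 167.0] [ 0.602  -0.1834  0.3066] [[ 0.3241 -0.5222  0.002 ]
 [ 0.6627 -0.1594  0.3125]]
```

View pics/crop1.png

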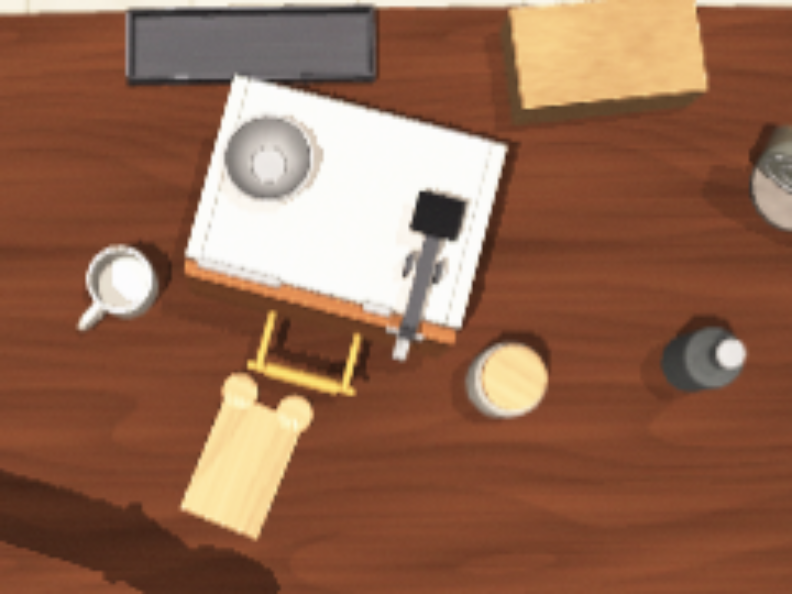

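View pics/crop2.png

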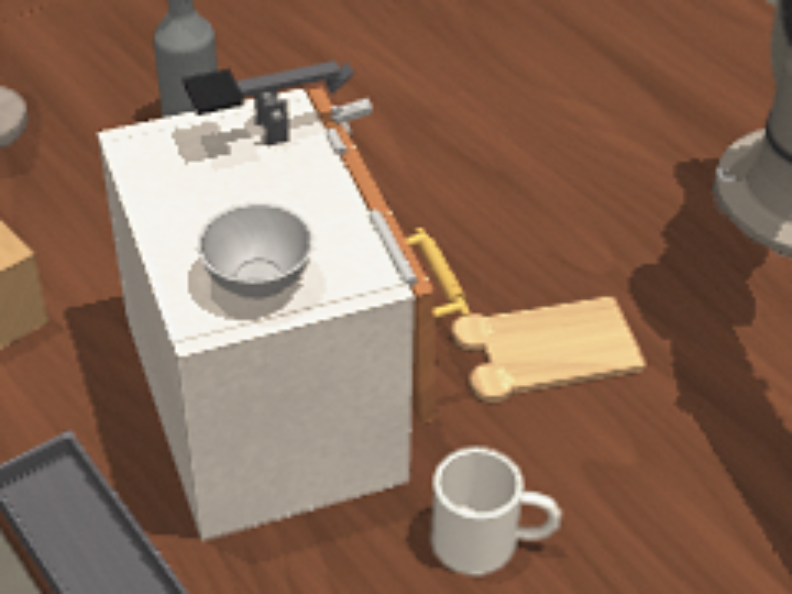

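The cabinet fit gives:
- Yaw is about -15.3°, with the hinge origin near (574,-81) mm.
- The top face is 300 mm wide at z = 0.245, which matches the spec.
- The handle sits about 87 mm in front of the hinge line, so the door is nearly shut.

Next I move above the handle, with the jaws across the bar.

Request:
{"op": "carry_out", "data": {"motion": [{"jaw": 60, "delta_pos": [15, -46, 5], "dr": [0, 0, -5.7]}, {"jaw": 60, "delta_pos": [15, -46, 5], "dr": [0, 0, -5.7]}, {"jaw": 60, "delta_pos": [15, -46, 5], "dr": [0, 0, -5.7]}, {"jaw": 60, "delta_pos": [15, -46, 5], "dr": [0, 0, -5.7]}, {"jaw": 60, "delta_pos": [15, -46, 5], "dr": [0, 0, -5.7]}, {"jaw": 60, "delta_pos": [15, -46, 5], "dr": [0, 0, -5.7]}, {"jaw": 60, "delta_pos": [15, -46, 5], "dr": [0, 0, -5.7]}]}}

```text
time: 2.1
eef_pos: [0.3886, 0.2612, 0.2668]
tcp_rot: [[0.913, 0.001, -0.407], [0.407, 0.001, 0.913], [0.001, -1.0, 0.0]]
force: [1.7, 0.1, -0.2]
opening: 0.7
```

Request:
{"op": "carry_out", "data": {"motion": [{"jaw": 50, "delta_pos": [15, -46, 0], "dr": [0, 0, -5.6]}, {"jaw": 50, "delta_pos": [15, -46, 0], "dr": [0, 0, -5.6]}, {"jaw": 50, "delta_pos": [15, -46, 0], "dr": [0, 0, -5.6]}, {"jaw": 50, "delta_pos": [15, -46, 0], "dr": [0, 0, -5.6]}, {"jaw": 50, "delta_pos": [15, -46, 0], "dr": [0, 0, -5.6]}, {"jaw": 50, "delta_pos": [15, -46, 0], "dr": [0, 0, -5.6]}, {"jaw": 50, "delta_pos": [15, -46, 0], "dr": [0, 0, -5.6]}, {"jaw": 50, "delta_pos": [0, 0, 0], "dr": [0, 0, 0]}]}}

```text
time: 2.9
eef_pos: [0.4939, -0.0668, 0.2671]
tcp_rot: [[0.963, 0.002, 0.27], [-0.27, -0.004, 0.963], [0.003, -1.0, -0.003]]
force: [-0.8, 0.0, 0.5]
opening: 0.585
```

Run:
```python
from h import *
st=env.get_state();print(st['eef_pos'],st['tcp_rot'],st['joint_positions'],st['opening'])
p=env.capture('scene')
cv2.imwrite('pics/crop3.png',cv2.resize(cv2.cvtColor(p['img'],cv2.COLOR_RGB2BGR)[100:300,200:460],None,fx=3,fy=3))
for d in env.pinpoint(p,'door_handle')[:2]: print(d,pix2world(p,[d['position']]))
# predicted handle
o=np.array([.5738,-.081,.245]);a=np.deg2rad(-15.27)
X=np.array([np.cos(a),np.sin(a),0])
for q in [0,.05,.1,.2]:
    h=o+X*(-.08*np.cos(q)-.14*np.sin(q)); h[2]+=.08*np.sin(q)-.14*np.cos(q); print(q,h,world2pix(p,h))
```

```text
[ 0.4939 -0.0668  0.2671] [[ 0.9628  0.0023  0.2703]
 [-0.2703 -0.0043  0.9628]
 [ 0.0034 -1.     -0.0035]] [-0.5766  0.1116  0.6798  1.8565 -0.071   1.1963 -0.1477] 0.5851105125337878
{'position': [329.9, 211.1], 'conf': 0.8} [[ 0.4275 -0.1514  0.0018]]
0 [ 0.4966 -0.0599  0.105 ] [[330.545  212.7628]]
0.05 [ 0.49   -0.0581  0.1092] [[332.5898 211.3097]]
0.1 [ 0.4835 -0.0564  0.1137] [[334.5776 209.7938]]
0.2 [ 0.4713 -0.053   0.1237] [[338.3659 206.585 ]]
```

View pics/crop3.png

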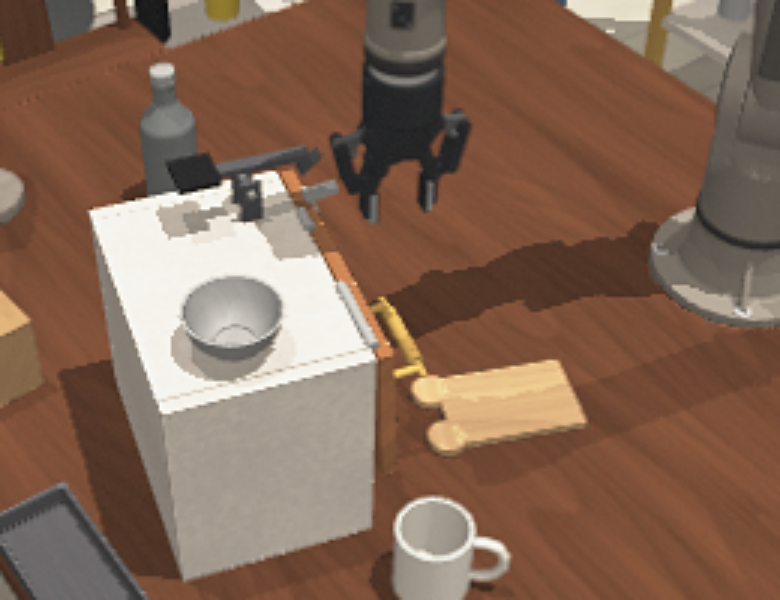

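The gripper is above the handle with nothing touching. The handle's visible bar at crop (400,335) agrees with the model at q≈0–0.05. I descend and grip.

Request:
{"op": "carry_out", "data": {"motion": [{"jaw": 50, "delta_pos": [-4, 9, -29], "dr": [0, 0, 0.4]}, {"jaw": 50, "delta_pos": [0, 0, -29], "dr": [0, 0, 0]}, {"jaw": 50, "delta_pos": [0, 0, -29], "dr": [0, 0, 0]}, {"jaw": 50, "delta_pos": [0, 0, -29], "dr": [0, 0, 0]}, {"jaw": 50, "delta_pos": [0, 0, -29], "dr": [0, 0, 0]}, {"jaw": 50, "delta_pos": [0, 0, -29], "dr": [0, 0, 0]}, {"jaw": 50, "delta_pos": [0, 0, 0], "dr": [0, 0, 0]}]}}

```text
time: 3.7
eef_pos: [0.4858, -0.0476, 0.0892]
tcp_rot: [[0.969, -0.008, 0.247], [-0.247, 0.0, 0.969], [-0.008, -1.0, -0.002]]
force: [-0.3, 0.1, 0.0]
opening: 0.584
```

Run:
```python
from h import *
st=env.get_state();print(st['eef_pos'],st['force'],st['joint_positions'],st['opening'])
p=env.capture('scene')
cv2.imwrite('pics/crop4.png',cv2.resize(cv2.cvtColor(p['img'],cv2.COLOR_RGB2BGR)[130:280,240:440],None,fx=4,fy=4))
```

```text
[ 0.4858 -0.0476  0.0892] [-0.2928  0.0879  0.0363] [-0.4994  0.3363  0.6056  2.0688 -0.2597  0.8183  0.0106] 0.5843600088652074
```

View pics/crop4.png

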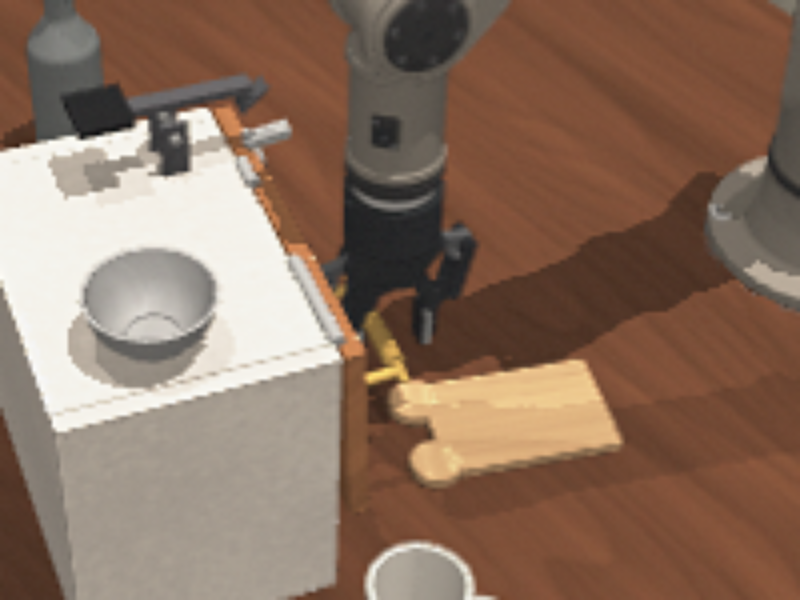

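The fingers straddle the bar around (385,345) in the crop, with nothing touching. I shift slightly to centre and close.

Request:
{"op": "carry_out", "data": {"motion": [{"jaw": 50, "delta_pos": [4, -9, 0], "dr": [0, 0, -0.8]}, {"jaw": 5, "delta_pos": [0, 0, 0], "dr": [0, 0, 0]}, {"jaw": 5, "delta_pos": [0, 0, 0], "dr": [0, 0, 0]}, {"jaw": 5, "delta_pos": [0, 0, 0], "dr": [0, 0, 0]}, {"jaw": 5, "delta_pos": [0, 0, 0], "dr": [0, 0, 0]}, {"jaw": 5, "delta_pos": [0, 0, 0], "dr": [0, 0, 0]}, {"jaw": 5, "delta_pos": [0, 0, 0], "dr": [0, 0, 0]}], "squeeze": 35}}

```text
time: 4.45
eef_pos: [0.4957, -0.0593, 0.0938]
tcp_rot: [[0.964, 0.005, 0.264], [-0.264, -0.001, 0.964], [0.005, -1.0, 0.001]]
force: [2.5, -0.0, 5.7]
opening: 0.174
```

The bar is gripped: opening is 15 mm, and the TCP matches the model's shut handle position to about 1 mm in the horizontal. I compute arc increments next.

Run:
```python
from h import *
X=np.array([.9648,-.2633])
f=lambda q:np.r_[X*(-80*np.cos(q)-140*np.sin(q)),80*np.sin(q)-140*np.cos(q)]
q=np.arange(0,1.66,.1);q=np.r_[q,1.65]
for a,b in zip(q[:-1],q[1:]): print(round(b,2),np.round(f(b)-f(a),1),np.round(f(b)-f(0)+[495.7,-59.3,93.8],1))
```

```text
0.1 [-13.1   3.6   8.7] [482.6 -55.7 102.5]
0.2 [-12.2   3.3  10. ] [470.4 -52.4 112.5]
0.3 [-11.2   3.   11.2] [459.2 -49.3 123.7]
0.4 [-10.    2.7  12.3] [449.2 -46.6 136. ]
0.5 [-8.8  2.4 13.3] [440.4 -44.2 149.3]
0.6 [-7.5  2.  14.1] [432.9 -42.2 163.4]
0.7 [-6.1  1.7 14.8] [426.8 -40.5 178.3]
0.8 [-4.6  1.3 15.4] [422.2 -39.2 193.6]
0.9 [-3.1  0.8 15.8] [419.1 -38.4 209.4]
1.0 [-1.6  0.4 16. ] [417.5 -38.  225.5]
1.1 [-0.   0.  16.1] [417.5 -38.  241.6]
1.2 [ 1.5 -0.4 16. ] [419.  -38.4 257.6]
1.3 [ 3.1 -0.8 15.8] [422.1 -39.2 273.4]
1.4 [ 4.6 -1.2 15.4] [426.7 -40.5 288.8]
1.5 [ 6.  -1.6 14.9] [432.7 -42.1 303.7]
1.6 [ 7.4 -2.  14.2] [440.1 -44.1 317.9]
1.65 [ 4.2 -1.2  6.8] [444.3 -45.3 324.6]
```

Request:
{"op": "carry_out", "data": {"motion": [{"jaw": 5, "delta_pos": [-13.1, 3.6, 8.7], "dr": [0, 0, 0]}, {"jaw": 5, "delta_pos": [-12.2, 3.3, 10], "dr": [0, 0, 0]}, {"jaw": 5, "delta_pos": [-11.2, 3, 11.2], "dr": [0, 0, 0]}, {"jaw": 5, "delta_pos": [-10, 2.7, 12.3], "dr": [0, 0, 0]}]}}

```text
time: 4.85
eef_pos: [0.4495, -0.0466, 0.136]
tcp_rot: [[0.964, 0.007, 0.264], [-0.264, -0.001, 0.964], [0.007, -1.0, 0.001]]
force: [6.4, -2.3, -0.5]
opening: 0.17
```

Request:
{"op": "carry_out", "data": {"motion": [{"jaw": 5, "delta_pos": [-8.8, 2.4, 13.3], "dr": [0, 0, 0]}, {"jaw": 5, "delta_pos": [-7.5, 2, 14.1], "dr": [0, 0, 0]}, {"jaw": 5, "delta_pos": [-6.1, 1.7, 14.8], "dr": [0, 0, 0]}, {"jaw": 5, "delta_pos": [-4.6, 1.3, 15.4], "dr": [0, 0, 0]}, {"jaw": 5, "delta_pos": [-3.1, 0.8, 15.8], "dr": [0, 0, 0]}]}}

```text
time: 5.35
eef_pos: [0.4195, -0.0383, 0.2094]
tcp_rot: [[0.964, 0.008, 0.264], [-0.264, -0.0, 0.965], [0.008, -1.0, 0.002]]
force: [8.2, -0.3, -4.2]
opening: 0.173
```

Run:
```python
from h import *
st=env.get_state();print(st['eef_pos'],st['force'],st['joint_positions'],st['opening'])
p=env.capture('scene')
cv2.imwrite('pics/crop5.png',cv2.resize(cv2.cvtColor(p['img'],cv2.COLOR_RGB2BGR)[80:280,200:460],None,fx=3,fy=3))
```

```text
[ 0.4195 -0.0383  0.2094] [ 8.2477 -0.2799 -4.2161] [-0.6691 -0.0196  0.6556  2.0934  0.0144  1.0555 -0.2877] 0.17334867428137454
```

View pics/crop5.png

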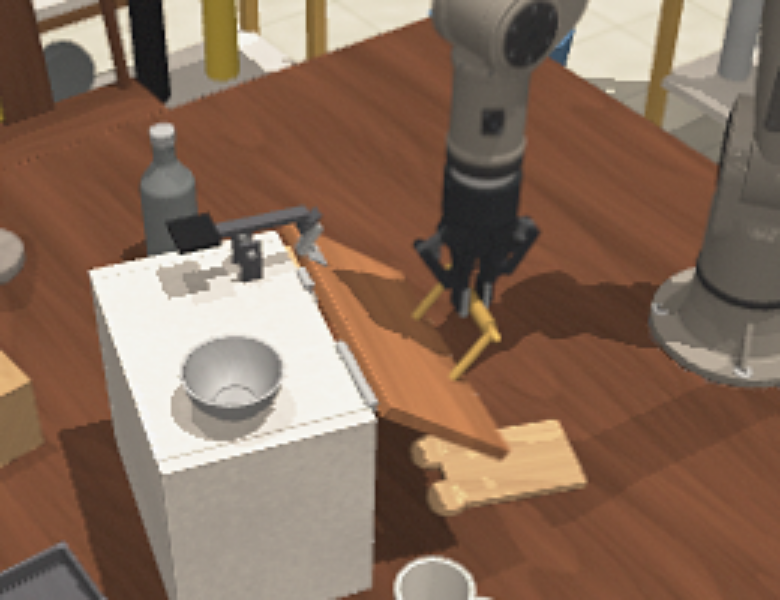

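The door is lifting with the bar held between the fingers at (480,300) in the crop, and the stay is nearing the catch at (310,240). I continue to 1.65.

Request:
{"op": "carry_out", "data": {"motion": [{"jaw": 5, "delta_pos": [-1.6, 0.4, 16], "dr": [0, 0, 0]}, {"jaw": 5, "delta_pos": [0, 0, 16.1], "dr": [0, 0, 0]}, {"jaw": 5, "delta_pos": [1.5, -0.4, 16], "dr": [0, 0, 0]}, {"jaw": 5, "delta_pos": [3.1, -0.8, 15.8], "dr": [0, 0, 0]}, {"jaw": 5, "delta_pos": [4.6, -1.2, 15.4], "dr": [0, 0, 0]}, {"jaw": 5, "delta_pos": [6, -1.6, 14.9], "dr": [0, 0, 0]}, {"jaw": 5, "delta_pos": [7.4, -2, 14.2], "dr": [0, 0, 0]}, {"jaw": 5, "delta_pos": [4.2, -1.2, 6.8], "dr": [0, 0, 0]}]}}

```text
time: 6.2
eef_pos: [0.443, -0.0449, 0.3225]
tcp_rot: [[0.965, 0.002, 0.264], [-0.264, -0.001, 0.965], [0.002, -1.0, -0.0]]
force: [5.9, -0.0, -10.2]
opening: 0.169
```

Request:
{"op": "carry_out", "data": {"motion": [{"jaw": 5, "delta_pos": [2, -0.5, 4], "dr": [0, 0, 0]}, {"jaw": 5, "delta_pos": [0, 0, 0], "dr": [0, 0, 0]}]}}

```text
time: 6.4
eef_pos: [0.4454, -0.0455, 0.3262]
tcp_rot: [[0.965, 0.003, 0.264], [-0.264, -0.001, 0.965], [0.004, -1.0, -0.0]]
force: [7.8, -0.8, -6.5]
opening: 0.171
```

```bash
cat > door.py <<'E'
from h import *
o=np.array([.5738,-.081,.245]);a=np.deg2rad(-15.27)
Rc=np.array([[np.cos(a),-np.sin(a),0],[np.sin(a),np.cos(a),0],[0,0,1]])
def loc(C): return (C-o)@Rc
def doorangle(p):
    # brown panel pts seen from above: outer face / end face plane; fit in (x,z) using left strip y in .06...145
    m=np.ones((400,640),bool); L=loc(cloud(p,m))
    k=(abs(L[:,1])<.14)&(L[:,0]<-.03)&(L[:,0]>-.2)&(L[:,2]>-.2)&(L[:,2]<.12)
    k&=(abs(L[:,1])>.065)&(L[:,1]>0)
    L=L[k]; 
    n=len(L)
    if n<20: return n,None
    best=None;rng=np.random.default_rng(0)
    for _ in range(300):
        i,j=rng.choice(n,2,replace=False); d=L[j,[0,2]]-L[i,[0,2]]
        if np.hypot(*d)<.03: continue
        d/=np.hypot(*d); r=abs((L[:,0]-L[i,0])*d[1]-(L[:,2]-L[i,2])*d[0])<.004
        if best is None or r.sum()>best.sum(): best=r
    P=L[best][:,[0,2]]; P=P-P.mean(0); d=np.linalg.svd(P,full_matrices=False)[2][0]
    if d[0]>0:d=-d
    return n,best.sum(),np.arctan2(-d[0],-d[1]) # angle from hanging down
E
python3 - <<'E'
from door import *
st=env.get_state();print(st['eef_pos'],st['force'])
p=env.capture('scene'); print(doorangle(p))
t=env.capture('top'); print(doorangle(t))
cv2.imwrite('pics/crop6.png',cv2.resize(cv2.cvtColor(p['img'],cv2.COLOR_RGB2BGR)[80:280,200:460],None,fx=3,fy=3))
E
```

```text
[ 0.4454 -0.0455  0.3262] [ 7.782  -0.8462 -6.5491]
(931, np.int64(908), np.float64(1.657785587658221))
(855, np.int64(572), np.float64(1.658593548875793))
```

View pics/crop6.png

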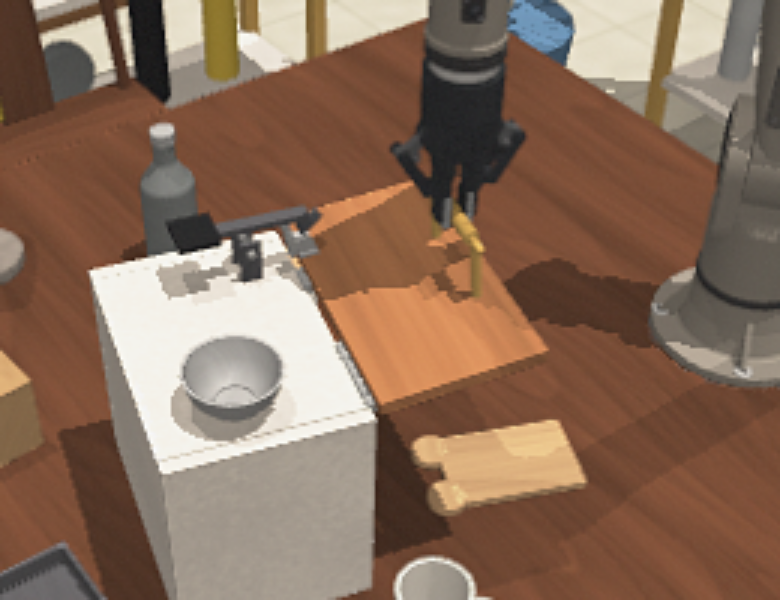

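The door is at about 1.66 rad by both depth fits, and the stay sits behind the catch tooth. I ease it back to about 1.5 and release.

Request:
{"op": "carry_out", "data": {"motion": [{"jaw": 5, "delta_pos": [-4, 1.2, -7], "dr": [0, 0, 0]}, {"jaw": 5, "delta_pos": [-4, 1.1, -7], "dr": [0, 0, 0]}, {"jaw": 5, "delta_pos": [-3.5, 1, -7], "dr": [0, 0, 0]}, {"jaw": 5, "delta_pos": [0, 0, 0], "dr": [0, 0, 0]}]}}

```text
time: 6.9
eef_pos: [0.4332, -0.0422, 0.3044]
tcp_rot: [[0.965, 0.003, 0.264], [-0.264, -0.001, 0.965], [0.003, -1.0, -0.0]]
force: [7.5, -0.9, -7.0]
opening: 0.172
```

Request:
{"op": "carry_out", "data": {"motion": [{"jaw": 50, "delta_pos": [0, 0, 0], "dr": [0, 0, 0]}, {"jaw": 50, "delta_pos": [0, 0, 0], "dr": [0, 0, 0]}, {"jaw": 50, "delta_pos": [0, 0, 0], "dr": [0, 0, 0]}, {"jaw": 50, "delta_pos": [0, 0, 0], "dr": [0, 0, 0]}, {"jaw": 50, "delta_pos": [0, 0, 15], "dr": [0, 0, 0]}, {"jaw": 50, "delta_pos": [0, 0, 30], "dr": [0, 0, 0]}, {"jaw": 50, "delta_pos": [0, 0, 40], "dr": [0, 0, 0]}, {"jaw": 50, "delta_pos": [0, 0, 30], "dr": [0, 0, 0]}]}}

```text
time: 7.7
eef_pos: [0.4324, -0.0422, 0.4233]
tcp_rot: [[0.964, 0.002, 0.264], [-0.264, 0.001, 0.964], [0.001, -1.0, 0.001]]
force: [0.2, 0.6, -0.5]
opening: 0.587
```

Run:
```python
from door import *
st=env.get_state();print(st['time'],st['eef_pos'],st['force'],st['joint_positions'],st['opening'])
p=env.capture('scene'); print(doorangle(p))
t=env.capture('top'); print(doorangle(t))
for d in env.pinpoint(t,'catch_pad')[:1]: print(d,pix2world(t,[d['position']]))
for d in env.masks_of(t,'catch_pad')[:1]:
    dark=d['region']&(t['img'].max(2)<60); C=cloud(t,dark); C=C[(C[:,2]>.295)&(C[:,0]>.6)]; print(d['extent'],len(C),np.median(C,0),np.percentile(loc(C),[2,50,98],axis=0))
pd=o+Rc@np.array([.102,-.095,.064]); print(pd,world2pix(t,pd))
cv2.imwrite('pics/crop7.png',cv2.resize(cv2.cvtColor(p['img'],cv2.COLOR_RGB2BGR)[80:280,200:460],None,fx=3,fy=3))
```

```text
7.7 [ 0.4324 -0.0422  0.4233] [ 0.1786  0.6104 -0.4686] [-0.6891 -0.1328  0.608   1.7038  0.0753  1.5455 -0.3545] 0.5870832504536436
(850, np.int64(832), np.float64(1.4555209344138123))
(789, np.int64(545), np.float64(1.4573133504746714))
{'position': [372.1, 176.8], 'conf': 0.66} [[ 0.6396 -0.1979  0.3104]]
[359.2, 168.7, 382.9, 212.9] 155 [ 0.646  -0.1979  0.31  ] [[ 0.0817 -0.1154  0.0581]
 [ 0.1008 -0.0942  0.065 ]
 [ 0.1191 -0.0724  0.0721]]
[ 0.6472 -0.1995  0.309 ] [[372.497  174.6139]]
```

View pics/crop7.png

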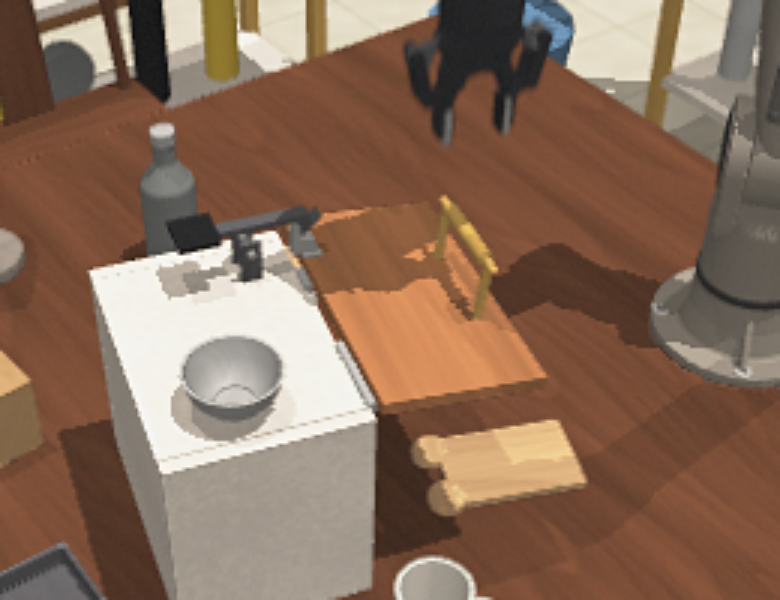

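The door stands by itself at 1.456 rad, and the pad's measured centre (646,-198,310) agrees with the model. I move over the pad with the fingers shut.

Request:
{"op": "carry_out", "data": {"motion": [{"jaw": 0, "delta_pos": [36, -26, 0], "dr": [0, 0, 0]}, {"jaw": 0, "delta_pos": [36, -26, 0], "dr": [0, 0, 0]}, {"jaw": 0, "delta_pos": [36, -26, 0], "dr": [0, 0, 0]}, {"jaw": 0, "delta_pos": [36, -26, 0], "dr": [0, 0, 0]}, {"jaw": 0, "delta_pos": [36, -26, -10], "dr": [0, 0, 0]}, {"jaw": 0, "delta_pos": [35, -26, -20], "dr": [0, 0, 0]}, {"jaw": 0, "delta_pos": [0, 0, -20], "dr": [0, 0, 0]}, {"jaw": 0, "delta_pos": [0, 0, 0], "dr": [0, 0, 0]}]}}

```text
time: 8.7
eef_pos: [0.6458, -0.1982, 0.3648]
tcp_rot: [[0.964, -0.011, 0.267], [-0.267, 0.002, 0.964], [-0.011, -1.0, -0.001]]
force: [0.3, 0.6, 0.3]
opening: 0.0
```

Request:
{"op": "carry_out", "data": {"motion": [{"jaw": 0, "delta_pos": [0, 0, -25], "dr": [0, 0, 0]}, {"jaw": 0, "delta_pos": [0, 0, -20], "dr": [0, 0, 0]}, {"jaw": 0, "delta_pos": [0, 0, -5], "dr": [0, 0, 0]}, {"jaw": 0, "delta_pos": [0, 0, 0], "dr": [0, 0, 0]}]}}

```text
time: 9.1
eef_pos: [0.6468, -0.1971, 0.3214]
tcp_rot: [[0.965, -0.0, 0.264], [-0.264, 0.001, 0.965], [-0.001, -1.0, 0.001]]
force: [0.2, -0.4, -0.2]
opening: 0.002
```

Request:
{"op": "carry_out", "data": {"motion": [{"jaw": 0, "delta_pos": [0, 0, -6], "dr": [0, 0, 0]}, {"jaw": 0, "delta_pos": [0, 0, -6], "dr": [0, 0, 0]}, {"jaw": 0, "delta_pos": [0, 0, -6], "dr": [0, 0, 0]}, {"jaw": 0, "delta_pos": [0, 0, -4], "dr": [0, 0, 0]}, {"jaw": 0, "delta_pos": [0, 0, 0], "dr": [0, 0, 0]}]}}

```text
time: 9.6
eef_pos: [0.6507, -0.1991, 0.3027]
tcp_rot: [[0.965, 0.011, 0.264], [-0.263, -0.003, 0.965], [0.011, -1.0, -0.0]]
force: [4.9, -1.3, 6.0]
opening: 0.001
```

Run:
```python
from door import *
st=env.get_state();print(st['time'],st['eef_pos'],st['force'],st['opening'])
p=env.capture('scene'); print(doorangle(p))
t=env.capture('top'); print(doorangle(t))
```

```text
9.6 [ 0.6507 -0.1991  0.3027] [ 4.9185 -1.2914  6.0437] 0.0014935274383794067
(855, np.int64(834), np.float64(1.4702949550010451))
(876, np.int64(567), np.float64(1.4574948171759678))
```

Request:
{"op": "carry_out", "data": {"motion": [{"jaw": 0, "delta_pos": [0, 0, -5], "dr": [0, 0, 0]}, {"jaw": 0, "delta_pos": [0, 0, -5], "dr": [0, 0, 0]}, {"jaw": 0, "delta_pos": [0, 0, 0], "dr": [0, 0, 0]}]}}

```text
time: 10.0
eef_pos: [0.6512, -0.1992, 0.2916]
tcp_rot: [[0.965, 0.011, 0.263], [-0.263, -0.004, 0.965], [0.011, -1.0, -0.001]]
force: [5.8, -2.4, 4.7]
opening: -0.003
```

Run:
```python
from door import *
st=env.get_state();print(st['time'],st['eef_pos'],st['force'],st['opening'])
p=env.capture('scene'); print(doorangle(p))
t=env.capture('top'); print(doorangle(t))
cv2.imwrite('pics/crop8.png',cv2.resize(cv2.cvtColor(p['img'],cv2.COLOR_RGB2BGR)[80:280,200:460],None,fx=3,fy=3))
```

```text
10.0 [ 0.6512 -0.1992  0.2916] [ 5.8371 -2.408   4.6629] -0.002656713336066846
(785, np.int64(771), np.float64(1.3374168130699646))
(851, np.int64(575), np.float64(1.298821631555554))
```

View pics/crop8.png

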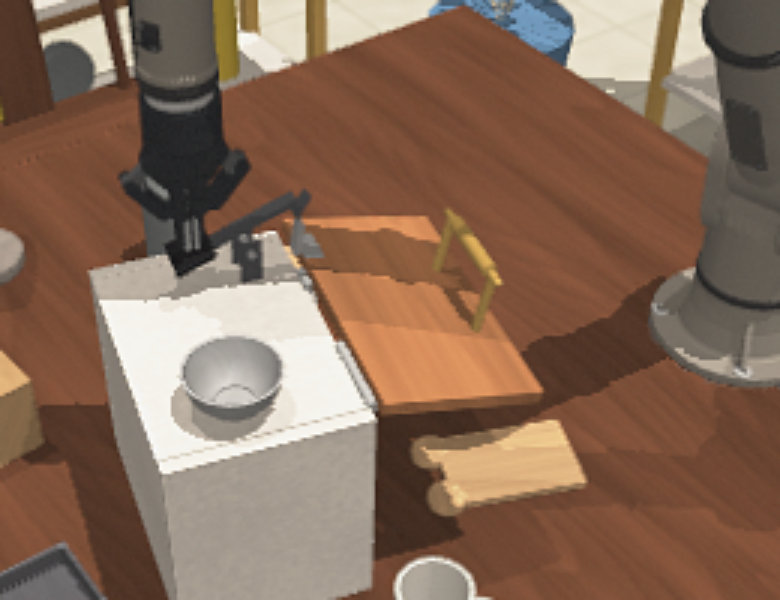

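The pad is pressed and the door is already sinking (1.34, then 1.30 rad). I hold it briefly and then lift off.

Request:
{"op": "carry_out", "data": {"motion": [{"jaw": 0, "delta_pos": [0, 0, 0], "dr": [0, 0, 0]}, {"jaw": 0, "delta_pos": [0, 0, 0], "dr": [0, 0, 0]}, {"jaw": 0, "delta_pos": [0, 0, 0], "dr": [0, 0, 0]}, {"jaw": 0, "delta_pos": [0, 0, 0], "dr": [0, 0, 0]}, {"jaw": 0, "delta_pos": [0, 0, 0], "dr": [0, 0, 0]}, {"jaw": 0, "delta_pos": [0, 0, 20], "dr": [0, 0, 0]}, {"jaw": 0, "delta_pos": [0, 0, 40], "dr": [0, 0, 0]}, {"jaw": 0, "delta_pos": [0, 0, 40], "dr": [0, 0, 0]}]}}

```text
time: 10.9
eef_pos: [0.6469, -0.1978, 0.3899]
tcp_rot: [[0.964, -0.001, 0.264], [-0.264, 0.0, 0.964], [-0.001, -1.0, 0.0]]
force: [-0.3, 0.1, 0.1]
opening: 0.002
```

Run:
```python
from door import *
st=env.get_state();print(st['time'],st['eef_pos'],st['force'],st['opening'])
p=env.capture('scene'); print(doorangle(p))
t=env.capture('top'); print(doorangle(t))
```

```text
10.9 [ 0.6469 -0.1978  0.3899] [-0.3169  0.0569  0.1268] 0.00206524438716006
(342, np.int64(340), np.float64(0.7598740332917832))
(593, np.int64(466), np.float64(0.7229093741915658))
```

Request:
{"op": "carry_out", "data": {"motion": [{"jaw": 50, "delta_pos": [-33, 25, 0], "dr": [0, 0, 0]}, {"jaw": 50, "delta_pos": [-33, 25, 0], "dr": [0, 0, 0]}, {"jaw": 50, "delta_pos": [-33, 25, 0], "dr": [0, 0, 0]}, {"jaw": 50, "delta_pos": [-33, 25, 0], "dr": [0, 0, 0]}, {"jaw": 50, "delta_pos": [-33, 25, -20], "dr": [0, 0, 0]}, {"jaw": 50, "delta_pos": [-32, 25, -40], "dr": [0, 0, 0]}, {"jaw": 50, "delta_pos": [0, 0, -30], "dr": [0, 0, 0]}, {"jaw": 50, "delta_pos": [0, 0, 0], "dr": [0, 0, 0]}]}}

```text
time: 11.8
eef_pos: [0.4507, -0.0502, 0.3007]
tcp_rot: [[0.965, -0.007, 0.262], [-0.262, 0.001, 0.965], [-0.007, -1.0, -0.001]]
force: [-0.0, -0.6, 1.8]
opening: 0.588
```

Request:
{"op": "carry_out", "data": {"motion": [{"jaw": 50, "delta_pos": [0, 0, 0], "dr": [0, 0, 0]}, {"jaw": 50, "delta_pos": [0, 0, 0], "dr": [0, 0, 0]}, {"jaw": 50, "delta_pos": [0, 0, 0], "dr": [0, 0, 0]}, {"jaw": 50, "delta_pos": [0, 0, 0], "dr": [0, 0, 0]}, {"jaw": 50, "delta_pos": [0, 0, 0], "dr": [0, 0, 0]}, {"jaw": 50, "delta_pos": [0, 0, 0], "dr": [0, 0, 0]}, {"jaw": 50, "delta_pos": [0, 0, 0], "dr": [0, 0, 0]}, {"jaw": 50, "delta_pos": [0, 0, 0], "dr": [0, 0, 0]}]}}

```text
time: 12.6
eef_pos: [0.4542, -0.0512, 0.3041]
tcp_rot: [[0.964, 0.0, 0.264], [-0.264, -0.0, 0.964], [0.0, -1.0, -0.0]]
force: [0.2, -0.6, -0.0]
opening: 0.585
```

Run:
```python
from door import *
st=env.get_state();print(st['time'],st['eef_pos'],st['force'],st['opening'])
for i in range(2):
    p=env.capture('scene'); print(doorangle(p))
    t=env.capture('top'); print(doorangle(t))
cv2.imwrite('pics/crop9.png',cv2.resize(cv2.cvtColor(p['img'],cv2.COLOR_RGB2BGR)[80:280,200:460],None,fx=3,fy=3))
for d in env.pinpoint(p,'door_handle')[:2]: print(d)
for q in [.1,.2,.3,.4,.5]:
    h=o+Rc@np.array([-.08*np.cos(q)-.14*np.sin(q),0,.08*np.sin(q)-.14*np.cos(q)]); print(q,h,world2pix(p,h))
```

```text
12.6 [ 0.4542 -0.0512  0.3041] [ 0.2132 -0.5993 -0.0195] 0.5852083632623724
(8, None)
(281, np.int64(278), np.float64(0.34334753096082093))
(9, None)
(275, np.int64(269), np.float64(0.3274532481948364))
{'position': [340.1, 202.1], 'conf': 0.71}
0.1 [ 0.4835 -0.0564  0.1137] [[334.5776 209.7938]]
0.2 [ 0.4713 -0.053   0.1237] [[338.3659 206.585 ]]
0.3 [ 0.4602 -0.05    0.1349] [[341.8787 203.1597]]
0.4 [ 0.4501 -0.0472  0.1472] [[345.0859 199.5431]]
0.5 [ 0.4413 -0.0448  0.1605] [[347.9585 195.7617]]
```

View pics/crop9.png

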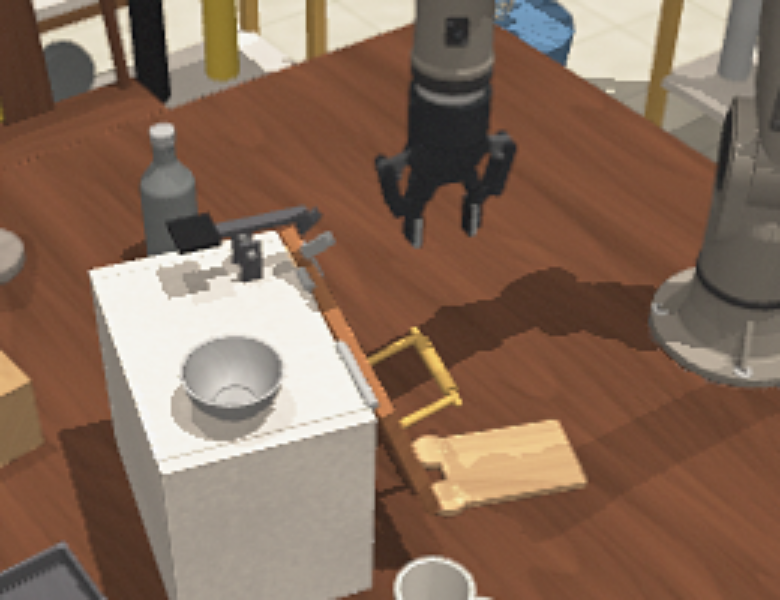

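The door has come to rest ajar at about 0.3 rad: the handle network gives (340,202), and the model at q=0.3 gives (342,203). The catch is back up. I regrip the bar.

Request:
{"op": "carry_out", "data": {"motion": [{"jaw": 50, "delta_pos": [7, 1, -30], "dr": [0, 0, 0]}, {"jaw": 50, "delta_pos": [0, 0, -30], "dr": [0, 0, 0]}, {"jaw": 50, "delta_pos": [0, 0, -30], "dr": [0, 0, 0]}, {"jaw": 50, "delta_pos": [0, 0, -30], "dr": [0, 0, 0]}, {"jaw": 50, "delta_pos": [0, 0, -30], "dr": [0, 0, 0]}, {"jaw": 50, "delta_pos": [0, 0, -29], "dr": [0, 0, 0]}, {"jaw": 50, "delta_pos": [0, 0, 0], "dr": [0, 0, 0]}, {"jaw": 50, "delta_pos": [0, 0, 0], "dr": [0, 0, 0]}]}}

```text
time: 13.65
eef_pos: [0.4614, -0.0504, 0.1254]
tcp_rot: [[0.964, -0.0, 0.265], [-0.265, -0.001, 0.964], [-0.0, -1.0, -0.001]]
force: [1.0, 0.5, 0.3]
opening: 0.589
```

Request:
{"op": "carry_out", "data": {"motion": [{"jaw": 5, "delta_pos": [0, 0, 0], "dr": [0, 0, 0]}, {"jaw": 5, "delta_pos": [0, 0, 0], "dr": [0, 0, 0]}, {"jaw": 5, "delta_pos": [0, 0, 0], "dr": [0, 0, 0]}, {"jaw": 5, "delta_pos": [0, 0, 0], "dr": [0, 0, 0]}, {"jaw": 5, "delta_pos": [0, 0, 0], "dr": [0, 0, 0]}, {"jaw": 5, "delta_pos": [0, 0, 0], "dr": [0, 0, 0]}], "squeeze": 25}}

```text
time: 14.25
eef_pos: [0.4624, -0.0501, 0.1257]
tcp_rot: [[0.964, 0.003, 0.264], [-0.264, 0.0, 0.964], [0.003, -1.0, 0.001]]
force: [1.4, 0.5, 1.1]
opening: 0.176
```

Request:
{"op": "carry_out", "data": {"motion": [{"jaw": 5, "delta_pos": [4, -1.1, -4.5], "dr": [0, 0, 0]}, {"jaw": 5, "delta_pos": [5, -1.4, -5], "dr": [0, 0, 0]}, {"jaw": 5, "delta_pos": [6.1, -1.7, -5.1], "dr": [0, 0, 0]}, {"jaw": 5, "delta_pos": [6.1, -1.7, -4.9], "dr": [0, 0, 0]}, {"jaw": 5, "delta_pos": [4, -1.1, -3], "dr": [0, 0, 0]}, {"jaw": 5, "delta_pos": [4, -1.1, -3], "dr": [0, 0, 0]}, {"jaw": 5, "delta_pos": [4, -1.1, -2.5], "dr": [0, 0, 0]}, {"jaw": 5, "delta_pos": [0, 0, 0], "dr": [0, 0, 0]}]}}

```text
time: 15.05
eef_pos: [0.4962, -0.0595, 0.0984]
tcp_rot: [[0.964, 0.001, 0.265], [-0.265, 0.001, 0.964], [0.001, -1.0, 0.002]]
force: [-1.6, 2.8, 17.2]
opening: 0.179
```

Request:
{"op": "carry_out", "data": {"motion": [{"jaw": 5, "delta_pos": [1.5, -0.4, 0], "dr": [0, 0, 0]}, {"jaw": 5, "delta_pos": [1.5, -0.4, 0], "dr": [0, 0, 0]}, {"jaw": 5, "delta_pos": [0, 0, 0], "dr": [0, 0, 0]}]}}

```text
time: 15.35
eef_pos: [0.4959, -0.0594, 0.0983]
tcp_rot: [[0.964, -0.004, 0.265], [-0.265, 0.004, 0.964], [-0.005, -1.0, 0.003]]
force: [-15.3, 5.6, 28.8]
opening: 0.181
```

Run:
```python
from door import *
st=env.get_state();print(st['time'],st['eef_pos'],st['force'],st['opening'])
p=env.capture('scene');t=env.capture('top')
cv2.imwrite('pics/crop10.png',cv2.resize(cv2.cvtColor(p['img'],cv2.COLOR_RGB2BGR)[130:280,240:440],None,fx=4,fy=4))
# outer face estimate from top picture
L=loc(cloud(t,np.ones((400,640),bool)));k=(abs(L[:,1])<.145)&(abs(L[:,1])>.07)&(L[:,0]>-.06)&(L[:,0]<.003)&(L[:,2]<-.04)&(L[:,2]>-.16)
print(k.sum(),[ (round(z,3),round(float(np.median(L[k&(abs(L[:,2]-z)<.01),0])),4)) for z in np.arange(-.15,-.03,.02) if (k&(abs(L[:,2]-z)<.01)).sum()>2])
```

```text
15.35 [ 0.4959 -0.0594  0.0983] [-15.3349   5.6033  28.8214] 0.18087636055199643
92 [(np.float64(-0.15), -0.018), (np.float64(-0.13), -0.018), (np.float64(-0.11), -0.0178), (np.float64(-0.09), -0.0178), (np.float64(-0.07), -0.0179), (np.float64(-0.05), -0.0179)]
```

View pics/crop10.png

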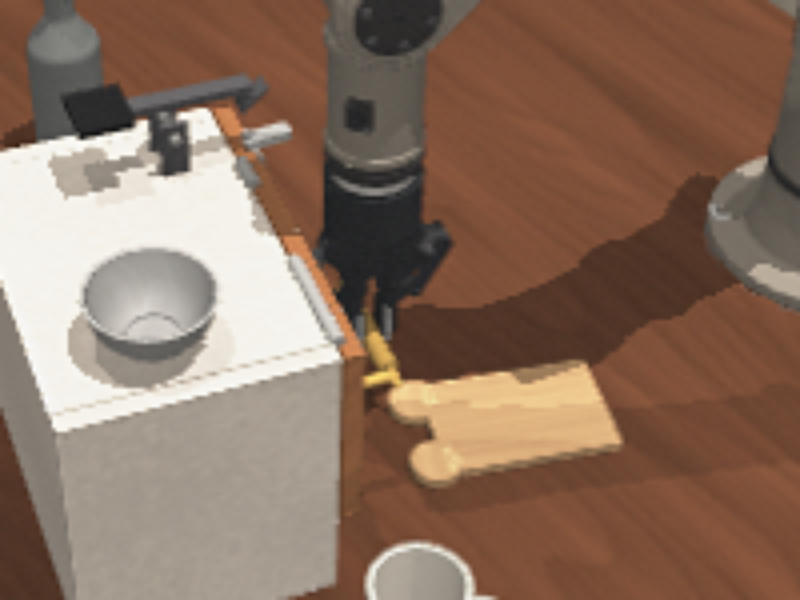

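The door face is vertical: x is constant to 0.2 mm over 100 mm of height, and the handle resists at 15 N, so it is fully shut. I relieve the load, open the jaws and retreat straight up.

Request:
{"op": "carry_out", "data": {"motion": [{"jaw": 5, "delta_pos": [-1, 0.3, 3], "dr": [0, 0, 0]}, {"jaw": 50, "delta_pos": [0, 0, 0], "dr": [0, 0, 0]}, {"jaw": 50, "delta_pos": [0, 0, 0], "dr": [0, 0, 0]}, {"jaw": 50, "delta_pos": [0, 0, 0], "dr": [0, 0, 0]}, {"jaw": 50, "delta_pos": [0, 0, 0], "dr": [0, 0, 0]}]}}

```text
time: 15.95
eef_pos: [0.4907, -0.0591, 0.0975]
tcp_rot: [[0.964, -0.012, 0.265], [-0.265, 0.002, 0.964], [-0.012, -1.0, -0.001]]
force: [-9.2, 2.4, 2.9]
opening: 0.583
```

Request:
{"op": "carry_out", "data": {"motion": [{"jaw": 50, "delta_pos": [0, 0, 15], "dr": [0, 0, 0]}, {"jaw": 50, "delta_pos": [0, 0, 30], "dr": [0, 0, 0]}, {"jaw": 50, "delta_pos": [0, 0, 40], "dr": [0, 0, 0]}, {"jaw": 50, "delta_pos": [-10, 0, 40], "dr": [0, 0, 0]}, {"jaw": 50, "delta_pos": [-20, 0, 40], "dr": [0, 0, 0]}, {"jaw": 50, "delta_pos": [-20, 40, 10], "dr": [0, 0, 0]}, {"jaw": 50, "delta_pos": [0, 50, 0], "dr": [0, 0, 0]}, {"jaw": 50, "delta_pos": [0, 50, 0], "dr": [0, 0, 0]}]}}

```text
time: 16.75
eef_pos: [0.4462, 0.0812, 0.2755]
tcp_rot: [[0.964, 0.001, 0.266], [-0.266, 0.002, 0.964], [0.001, -1.0, 0.002]]
force: [1.4, 0.3, 0.8]
opening: 0.588
```

Run:
```python
from door import *
st=env.get_state();print(st['time'],st['eef_pos'],st['force'],st['opening'])
p=env.capture('scene');t=env.capture('top')
cv2.imwrite('pics/crop11.png',cv2.resize(cv2.cvtColor(p['img'],cv2.COLOR_RGB2BGR)[80:280,200:460],None,fx=3,fy=3))
cv2.imwrite('pics/top11.png',t['img'][...,::-1])
L=loc(cloud(t,np.ones((400,640),bool)));k=(abs(L[:,1])<.145)&(abs(L[:,1])>.07)&(L[:,0]>-.06)&(L[:,0]<.003)&(L[:,2]<-.04)&(L[:,2]>-.16)
print(k.sum(),np.polyfit(L[k][:,2],L[k][:,0],1),[ (round(z,3),round(float(np.median(L[k&(abs(L[:,2]-z)<.01),0])),4)) for z in np.arange(-.15,-.03,.02) if (k&(abs(L[:,2]-z)<.01)).sum()>2])
C=L[(abs(L[:,0]-.102)<.02)&(abs(L[:,1]+.095)<.02)&(L[:,2]>.04)]; print('pad',np.median(C,0), np.polyfit(C[:,0],C[:,2],1))
for l in ['bowl','mug','canister','board','flask']:
    for d in env.pinpoint(t,l)[:1]: print(l,d)
```

```text
16.75 [0.4462 0.0812 0.2755] [1.3829 0.3139 0.8309] 0.5882753120763733
91 [ 0.0003 -0.0179] [(np.float64(-0.15), -0.0181), (np.float64(-0.13), -0.0179), (np.float64(-0.11), -0.0179), (np.float64(-0.09), -0.018), (np.float64(-0.07), -0.018), (np.float64(-0.05), -0.0179)]
pad [ 0.1011 -0.095   0.0644] [0.0339 0.0609]
bowl {'position': [320.4, 161.7], 'conf': 0.82}
mug {'position': [280.2, 198.8], 'conf': 0.66}
board {'position': [315.6, 249.8], 'conf': 0.74}
flask {'position': [449.4, 219.2], 'conf': 0.93}
```

View pics/crop11.png

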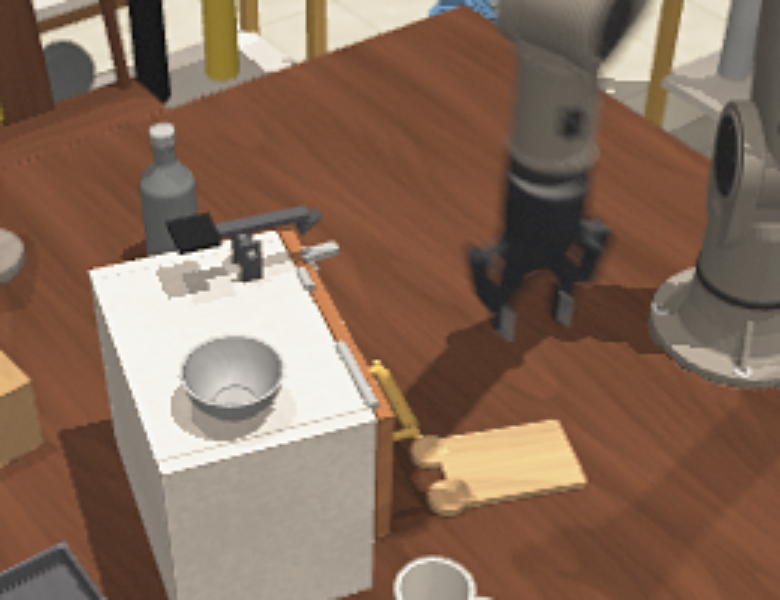

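View pics/top11.png

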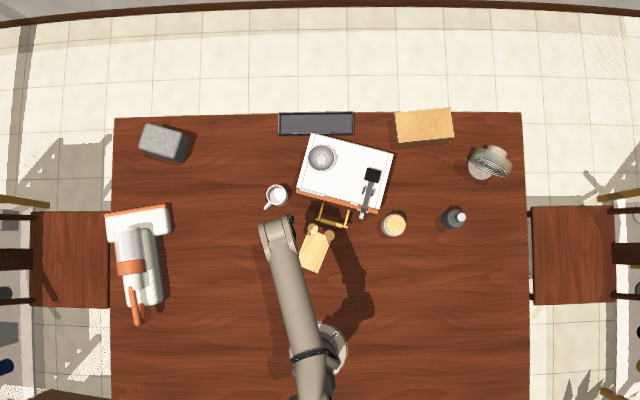

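The door is shut (slope 0.0003 rad), the pad is back at its 64 mm height, the bystanders are in place in the pictures, and the arm is clear. I let the arm settle and hand in.

Request:
{"op": "carry_out", "data": {"motion": [{"jaw": 50, "delta_pos": [0, 0, 0], "dr": [0, 0, 0]}, {"jaw": 50, "delta_pos": [0, 0, 0], "dr": [0, 0, 0]}, {"jaw": 50, "delta_pos": [0, 0, 0], "dr": [0, 0, 0]}]}}

```text
time: 17.4
eef_pos: [0.4465, 0.0795, 0.2751]
tcp_rot: [[0.964, 0.0, 0.266], [-0.266, 0.0, 0.964], [0.0, -1.0, 0.0]]
force: [0.6, 0.4, -0.1]
opening: 0.584
```

Run:
```python
from h import *
st=env.get_state();print(st['time'],st['eef_pos'],st['force'])
print(env.close_job())
```

```text
17.4 [0.4465 0.0795 0.2751] [ 0.5591  0.4176 -0.1099]
the job is handed in; nothing more can be done
None
```

The door test is done and handed in at 17.4 s of the 67 s allowed; handing in reports no verdict.

- **Raise and lock:** I gripped the bar handle, raised the door to about 1.66 rad, eased it back and let go. It stood locked by itself at 1.456 rad.
- **Unlock:** I pressed the black pad about 17 mm. The door began to sink from 1.34 rad, and I then let the catch go.
- **Shut:** The door came to rest ajar at about 0.3 rad. I regripped the handle and moved it slowly shut, pressing to about 15 N horizontally (29 N upward on the tool). I then released and moved the arm clear.

**Last checks:**
- The door face is vertical, with a slope of 0.0003 rad.
- The catch pad is back at its rest height, 64 mm above the cabinet top.
- There is no contact force on the tool beyond noise.
- Bowl, mug, board and flask show within a few pixels of where they started.

**One check missed:** the network did not report the canister in the last top picture. By eye it stands at (394,225), as it did at the start.

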